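# Count three rollers on the tilting board

### The job

Lay the loose orange roller from the wooden rest in the white channel of the counting board, behind the four others and without handling those. Then, by the handle, slowly tip the board over the other way, so that all five rollers leave the channel and run over the three pockets to fill them, and tip it gently all the way back so that the two spares return to the channel. Leave the board fully down at the channel end with a roller in every pocket, and leave the other things on the bench alone.

Things in the scene. Friction and masses are not known exactly. Their poses are not given: they have to be found in the camera images.
- board (a joint): tilt of the counting board, rad: 0 = on its stop, channel end down (the start), 0.5 = level, 1.0 = on the other stop, handle end down. The pivot is stiff (friction about 0.8 N m): the board stays at whatever angle it is left. Rollers run on a slope of a few degrees, but need the board about 0.4 rad past level, either way, to roll over a filled pocket; tipped fast, they may jump a pocket.
- board_hinge (a point): middle of the counting board, on its hinge axis, 150 mm above the bench. Axes turn with the board: x along the hinge, y from the channel end towards the handle, z square to the board, up. The board is one lane 79 mm wide (x) between green side walls, 91 mm wide outside, 350 mm long (y); side wall tops at z = +33 mm, end wall tops at +43 mm.
- board_handle (a point): grip point of the handle, a round steel bar 16 mm in diameter that sticks straight out of the handle end along the board's y axis, from 174 to 248 mm from the hinge, with a black 26 mm ball on its end; the point is on the bar's axis, 220 mm from the hinge. Axes as board_hinge.
- channel_floor (a point): middle of the white channel floor, on its surface (y = -85, z = +12 mm from the hinge; axes as board_hinge). The channel runs from the end wall at y = -170 mm to the first pocket's edge at y = 0; a roller lying on it has its centre at z = +25 mm. At the start four rollers lie against the end wall and each other, filling y = -170 to -65 mm.
- run_out (a point): middle of the grey run-out floor at the handle end, on its surface (z = +12 mm from the hinge), 64 mm long (y = 104 to 168 mm), room for two rollers. Axes as board_hinge.
- rest: wooden rest for one roller: a base 90x60x6 mm and along its x axis a rail 84 mm long, 19 mm wide, its lips 27 mm above the bench. Origin under its centre. The loose roller starts lying along the rail, centre 38 mm above the bench, its sides overhanging the rail by 3.5 mm.
- pocket1 (a point): pocket 1 of the counting board (nearest the channel): an open slot across the lane, 27.5 mm wide and 25 mm deep, with a yellow land 10.5 mm wide to the next; the point is where the centre of a seated roller lies (its top is then 1 mm proud of the lands). Axes as board_hinge.
- pocket2 (a point): pocket 2 of the counting board (the middle one): an open slot across the lane, 27.5 mm wide and 25 mm deep, with a yellow land 10.5 mm wide to the next; the point is where the centre of a seated roller lies (its top is then 1 mm proud of the lands). Axes as board_hinge.
- pocket3 (a point): pocket 3 of the counting board (nearest the handle): an open slot across the lane, 27.5 mm wide and 25 mm deep, with a yellow land 10.5 mm wide to the next; the point is where the centre of a seated roller lies (its top is then 1 mm proud of the lands). Axes as board_hinge.
- roller1_centre (a point): one of the four rollers that start in the channel: solid orange plastic roller, 26 mm in diameter and 76 mm long, about 60 g; the point is its centre, its x axis is the roller's own axis (it may be turned any way about it)
- roller2_centre (a point): one of the four rollers that start in the channel: solid orange plastic roller, 26 mm in diameter and 76 mm long, about 60 g; the point is its centre, its x axis is the roller's own axis (it may be turned any way about it)
- roller3_centre (a point): one of the four rollers that start in the channel: solid orange plastic roller, 26 mm in diameter and 76 mm long, about 60 g; the point is its centre, its x axis is the roller's own axis (it may be turned any way about it)
- roller4_centre (a point): one of the four rollers that start in the channel: solid orange plastic roller, 26 mm in diameter and 76 mm long, about 60 g; the point is its centre, its x axis is the roller's own axis (it may be turned any way about it)
- roller5_centre (a point): the fifth roller, which starts on the wooden rest: solid orange plastic roller, 26 mm in diameter and 76 mm long, about 60 g; the point is its centre, its x axis is the roller's own axis (it may be turned any way about it)
- paste_pot: bystander, to be left alone: closed pale plastic pot, 57 mm across, 48 mm high; origin under its centre
- white_tape: bystander, to be left alone: roll of white tape lying flat, 75 mm across, 20 mm high; origin under its centre
- glue_bottle: bystander, to be left alone: slim white glue bottle, 39 mm across, 100 mm high; origin under its centre
- bearing: bystander, to be left alone: ball bearing lying flat, 62 mm across, 16 mm high; origin under its centre

How it is judged:
By the outcome, as a careful person would: the job done as asked, in the order asked, and still so for the second after the job is handed in, with the robot touching nothing.
It also fails if it takes over 72 s, if anything falls off the work surface, if the arm or the gripper's body presses on something with over 40 N, if the wrist force passes 120 N, or if a joint passes its speed limit or range.

### The arm

A 7-joint arm with a two-finger parallel gripper is mounted at the origin on a cart in front of the work surface, level with it; the furniture and walls round the work are solid. World frame = base frame: x ahead of the robot, y to its left, z up, the work surface at z = 0. Lengths are in m, angles in degrees, forces in N, time in s.
With the tool pointing down it reaches from about 0.425 to 0.875 m from the base axis. Payload 4.7 kg.
Tool frame: the origin (TCP) lies between the finger pads; the fingertips stand 17 mm ahead of it and the grasp point (between the pads) lies 2 mm behind it; z points along the fingers, y is the line along which they close (so a half turn about z gives the same grasp; the last joint's range is limited). The gripper opens to 87 mm and grips with 3 to 60 N. Pads are 19 mm wide; open, the fingers measure 117 mm over their backs; the gripper's body (75 mm by 190 mm) begins 51 mm behind the grasp point.
Start: joints at [-64.968, 18.392, -4.016, 83.108, 1.295, 78.541, -3.26], TCP at [0.267, 0.593, 0.24] pointing down, gripper open.
Joint ranges: [-163.93, 163.93], [-17.29, 119.83], [-79.2, 71.16], [3.27, 140.29], [-89.18, 269.18], [5.43, 117.66], [-154.24, 154.24]. Speed limits (degrees/s): [147.25, 147.25, 180, 180, 180, 180, 180].

### API

Orientations are given as [roll, pitch, yaw] about the fixed x, y, z axes, in that order (R = Rz(yaw) Ry(pitch) Rx(roll)).
In Python, from cell import env, cams gives the robot as it stands.
- The arm moves only by the shell command python3 -m pendant 'ROWS' [FORCE]. ROWS is JSON, a list of rows, each an object of numbers: "tx", "ty", "tz": the shift along the tool's x, y, z each as a share of 0.05 m, from -1 to 1; "spin": the turn about the tool's z as a share of 4 degrees, from -1 to 1; "claw": the closure, from 0 (fully open) to 1 (shut). A call has 1 to 10 rows; each row shifts and turns the commanded pose from where the row before left it, along the tool's axes as they then stand; what a row does not reach is not made up. A row lasts 1/8 s, in which the tool goes at most 62.5 mm and 10.7 degrees, less where a joint would pass 70% of its speed; a pose out of reach is approached as far as the arm can. A call with a number of a shift or a turn outside -1 to 1 is refused whole. A call with a gripper value outside its range is refused whole. The fingers move at their own pace and stop on an object; FORCE is the grip in N (left out, the last holds). Time passes only in rows, so rows that do not move let the fingers close. It gives the time, the measured TCP pose, the force, the opening and the grip force at its end, in the units of the state.
- env.get_obs(): the state, without advancing time (a new reading comes with each control period).
- cams.read_camera(name): name is "scene" or "top" or "wrist"; returns the picture (384x512x3 uint8, red, green, blue); there is no depth.
- cams.camera_info(name): a dict with "fx", "fy", "cx", "cy" (pixels), "rvec" (rotation vector, rad) and "tvec" (3), from world to camera coordinates, as OpenCV has them. Camera axes: x right, y down, z forward; pixel columns grow to the right and rows downward; lengths in m; the calibration is good to about 2 mm. A picture is of the moment at which its call begins: read the wrist's pose just before it. camera_info takes no time and is no camera call; for the wrist camera it gives the pose at the moment of the call.
- env.sign_off(): hands the job in; it is judged then, once.
The state is a dict: "time_s": time; "qpos": joint angles; "joint_velocities": joint speeds; "effort": joint torques, N m; "tool_pos": TCP position; "tool_rot": TCP orientation; "force": force on the tool from outside, world axes, zero at the start; "wrist_torque": the same for the moment, N m; "grip_width": finger opening in m; "grasp_force": force on a finger pad.
Only numpy, scipy, OpenCV 4.12 (cv2) and the standard library are available. Lean on these libraries where they do the work, as an engineer would, in place of code of your own. Each camera call takes 0.05 s, during which the arm holds its last target. There are 200 camera calls.

## Working session

There is one attempt and no reset: what is moved stays moved. The work goes in short steps, Python scripts to look and compute and a shell command to move; the robot and the scene stay as the last step left them, time stands still between calls to the robot, and variables do not carry over. Pictures are saved under pics/ and viewed, at most 10 in all, crops included, and the job is handed in when it is done.

```bash
ls; mkdir -p pics; python3 - <<'E'
from cell import env,cams
import cv2
print(env.get_obs())
for n in("scene","top"):
    cv2.imwrite(f"pics/{n}0.png",cams.read_camera(n)[:,:,::-1]); print(cams.camera_info(n))
E
```

```text
pics
{'time_s': 0.0, 'qpos': array([-64.9697683 ,  18.43965805,  -4.01329955,  83.17587567,
         1.29529347,  78.54032587,  -3.26126555]), 'joint_velocities': array([ 0.04963808,  0.02319839, -0.0575555 ,  0.03242997, -0.02300059,
        0.0421237 ,  0.02840311]), 'effort': array([ 8.22711245e-04, -4.91286671e+01, -4.03750464e-01, -3.12522984e+01,
       -6.41619391e-02,  4.36263671e-02,  1.68750671e-04]), 'tool_pos': array([0.26653412, 0.592263  , 0.23844587]), 'tool_rot': array([-1.79889391e+02,  6.77493643e-03,  1.55776221e+02]), 'force': array([-0.07984637, -0.23884297, -0.73201667]), 'wrist_torque': array([-0.01346498, -0.04768617, -0.04280473]), 'grasp_force': 0.0, 'grip_width': 0.08718848641556977}
{'fx': 371.86889449114193, 'fy': 371.86889449114193, 'cx': 247.60593311510155, 'cy': 188.1456731195067, 'rvec': array([ 2.3655458 , -0.59901566,  0.21975413]), 'tvec': array([-0.53368112,  0.28378221,  0.97281232])}
{'fx': 349.0806731211769, 'fy': 349.0806731211769, 'cx': 253.8601274812264, 'cy': 192.6767790612977, 'rvec': array([ 2.21440314, -2.15087461,  0.15211951]), 'tvec': array([-0.09627509,  0.60280882,  1.00689106])}
```

View pics/top0.png

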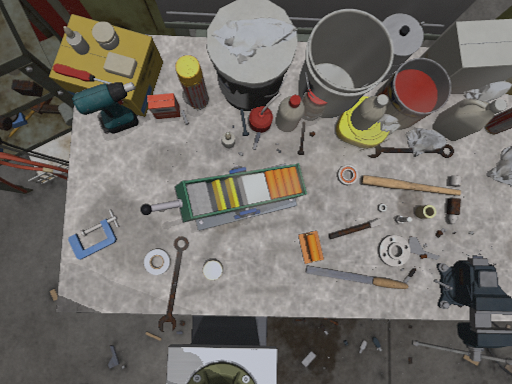

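View pics/scene0.png

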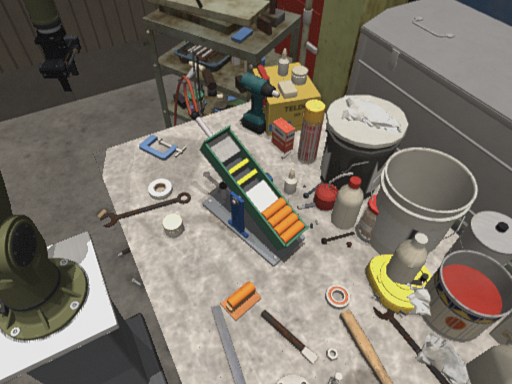

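```bash
cat > h.py <<'E'
import numpy as np, cv2
from cell import env,cams
def ray(n,uv,info=None):
    i=info or cams.camera_info(n); R=cv2.Rodrigues(np.array(i['rvec']))[0]; t=np.array(i['tvec'])
    d=R.T@np.array([(uv[0]-i['cx'])/i['fx'],(uv[1]-i['cy'])/i['fy'],1]); return -R.T@t,d
def onz(n,uv,z,info=None):
    o,d=ray(n,uv,info); return o+d*(z-o[2])/d[2]
def tri(*rs):
    A=0;b=0
    for o,d in rs:
        d=d/np.linalg.norm(d);P=np.eye(3)-np.outer(d,d);A=A+P;b=b+P@o
    return np.linalg.solve(A,b)
def orange(im):
    h=cv2.cvtColor(im,cv2.COLOR_RGB2HSV); return cv2.inRange(h,(8,150,170),(19,255,255))
def blobs(m,amin=40):
    out=[]
    for c in cv2.findContours(m,cv2.RETR_EXTERNAL,cv2.CHAIN_APPROX_NONE)[0]:
        M=cv2.moments(c)
        if M['m00']>amin: out.append(((M['m10']/M['m00'],M['m01']/M['m00']),M['m00'],cv2.boxPoints(cv2.minAreaRect(c)).round(1).tolist()))
    return out
E
python3 - <<'E'
from h import *
for n in("top","scene"):
    im=cv2.cvtColor(cv2.imread(f"pics/{n}0.png"),cv2.COLOR_BGR2RGB)
    for b in blobs(orange(im)): print(n,b)
    h=cv2.cvtColor(im,cv2.COLOR_RGB2HSV)
    print('green')
    for b in blobs(cv2.inRange(h,(60,100,30),(85,255,140)),60): print(n,b)
    v=cv2.inRange(h,(0,0,0),(180,255,45)); 
    box=(130,225,30,30) if n=="scene" else (130,195,30,30)
    if n=="top": 
        m=np.zeros_like(v); m[195:225,135:156]=v[195:225,135:156]; print('ball',blobs(m,15))
top=cv2.imread("pics/top0.png")[150:280,130:340]; sc=cv2.imread("pics/scene0.png")[105:325,180:320]
cv2.imwrite("pics/c1.png",np.hstack([cv2.resize(top,None,fx=2.2,fy=2.2,interpolation=2),cv2.resize(sc,(182,286),interpolation=2)]))
for uv in((312,246),):print(onz("top",uv,.038))
E
```

```text
top ((314.94504699927694, 246.93492407809111), 230.5, [[306.79998779296875, 233.8000030517578], [316.6000061035156, 231.60000610351562], [322.6000061035156, 258.8999938964844], [312.8999938964844, 261.0]])
top ((279.84708737864077, 177.00809061488673), 412.0, [[265.1000061035156, 171.5], [293.79998779296875, 164.3000030517578], [299.20001220703125, 185.89999389648438], [270.5, 193.10000610351562]])
green
top ((186.41729010806316, 190.3790523690773), 200.5, [[169.6999969482422, 193.10000610351562], [199.6999969482422, 159.10000610351562], [220.0, 177.0], [190.0, 211.0]])
ball [((145.7357142857143, 209.29047619047617), 70.0, [[141.0, 205.0], [151.0, 205.0], [151.0, 214.0], [141.0, 214.0]])]
scene ((242.64870259481035, 309.03393213572855), 83.5, [[229.0, 312.0], [255.39999389648438, 292.20001220703125], [260.8999938964844, 299.6000061035156], [234.5, 319.3999938964844]])
scene ((240.36132315521627, 293.6730279898219), 262.0, [[221.10000610351562, 303.3999938964844], [249.0, 280.20001220703125], [255.1999969482422, 287.70001220703125], [227.39999389648438, 310.8999938964844]])
scene ((285.9735258724428, 222.89350180505414), 554.0, [[266.8999938964844, 220.39999389648438], [286.70001220703125, 203.89999389648438], [304.70001220703125, 225.39999389648438], [284.79998779296875, 242.0]])
scene ((273.99704142011836, 207.15680473372782), 169.0, [[261.5, 212.39999389648438], [281.1000061035156, 196.3000030517578], [286.20001220703125, 202.39999389648438], [266.6000061035156, 218.5]])
green
[ 0.45274582 -0.25360269  0.038     ]
```

View pics/c1.png

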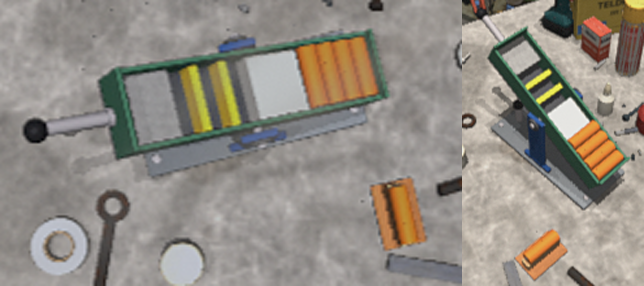

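```bash
python3 - <<'E'
from h import *
ball=onz("top",(145.7,209.3),.15+.258*np.sin(.5)); print('ball',ball)
g=onz("top",(282.2,178.7),.122); print('group',g)
d=(ball-g)[:2]; print('dist',np.hypot(*d),'expect',.1184+.258*np.cos(.5),'dir yaw',np.degrees(np.arctan2(d[1],d[0])))
u=d/np.hypot(*d); hinge=g[:2]+u*.1184; print('hinge',hinge, 'handle217',hinge+u*.217*np.cos(.5), 'drop', hinge-u*.05)
for c in((313.5,246.5),):print('roller',onz("top",c,.045))
a=onz("top",(311.7,232.7),.045);b=onz("top",(317.7,260),.045);print('axis yaw',np.degrees(np.arctan2(*(b-a)[1::-1])),np.linalg.norm(b-a))
print(tri(ray("top",(313.5,246.5)),ray("scene",(241,297))))
R=cams.camera_info("wrist");print(R)
E
```

```text
ball [0.53460707 0.17159118 0.27369179]
group [ 0.63688285 -0.1525617   0.122     ]
dist 0.33990502382833826 expect 0.3448163009677162 dir yaw 107.5113775032686
hinge [ 0.60125686 -0.03964869] handle217 [0.54395577 0.14196142] drop [ 0.61630162 -0.08733155]
roller [ 0.45170452 -0.25660218  0.045     ]
axis yaw -166.84613471915407 0.08047483945310394
[ 0.44947383 -0.25930955  0.02892515]
{'fx': 301.9560386790363, 'fy': 301.9560386790363, 'cx': 258.8304901318086, 'cy': 188.84199990490174, 'rvec': array([-2.45928217, -1.59200177, -0.1934794 ]), 'tvec': array([-0.64853476, -0.02915336,  0.38971485])}
```

```bash
python3 -m pendant '[{"spin":1,"tz":-1},{"spin":1,"tz":-1},{"spin":1,"tz":-1},{"spin":1},{"spin":1},{"spin":1},{"spin":1},{"spin":1},{"spin":1},{"spin":1}]'
```

```text
invalid input at $[0]: expected keys tx, ty, tz, spin, claw
```

```bash
python3 -m pendant '[{"tx":0,"ty":0,"tz":-1,"spin":1,"claw":0},{"tx":0,"ty":0,"tz":-1,"spin":1,"claw":0},{"tx":0,"ty":0,"tz":-1,"spin":1,"claw":0},{"tx":0,"ty":0,"tz":0,"spin":1,"claw":0},{"tx":0,"ty":0,"tz":0,"spin":1,"claw":0},{"tx":0,"ty":0,"tz":0,"spin":1,"claw":0},{"tx":0,"ty":0,"tz":0,"spin":1,"claw":0},{"tx":0,"ty":0,"tz":0,"spin":1,"claw":0},{"tx":0,"ty":0,"tz":0,"spin":1,"claw":0},{"tx":0,"ty":0,"tz":0,"spin":1,"claw":0}]'
```

```text
time_s: 1.35
tool_pos: [0.2666, 0.5926, 0.3889]
tool_rot: [-180.0, 0.0, 115.6]
force: [0.3, -0.7, 0.1]
grip_width: 0.0871
grasp_force: 0.0
```

```bash
python3 -m pendant '[{"tx":-0.9,"ty":0.4,"tz":0,"spin":1,"claw":0},{"tx":-0.9,"ty":0.4,"tz":0,"spin":1,"claw":0},{"tx":-0.9,"ty":0.4,"tz":0,"spin":1,"claw":0},{"tx":-0.9,"ty":0.4,"tz":0,"spin":1,"claw":0},{"tx":-0.9,"ty":0.4,"tz":0,"spin":1,"claw":0},{"tx":-0.9,"ty":0.4,"tz":0,"spin":1,"claw":0},{"tx":-0.9,"ty":0.4,"tz":0,"spin":1,"claw":0},{"tx":-0.9,"ty":0.4,"tz":0,"spin":1,"claw":0},{"tx":-0.9,"ty":0.4,"tz":0,"spin":1,"claw":0},{"tx":-0.9,"ty":0.4,"tz":0,"spin":1,"claw":0}]' && python3 -m pendant '[{"tx":-0.65,"ty":0.35,"tz":0,"spin":1,"claw":0},{"tx":-0.65,"ty":0.35,"tz":0,"spin":1,"claw":0},{"tx":-0.65,"ty":0.35,"tz":0,"spin":1,"claw":0},{"tx":-0.65,"ty":0.35,"tz":0,"spin":1,"claw":0},{"tx":-0.65,"ty":0.35,"tz":0,"spin":1,"claw":0},{"tx":-0.65,"ty":0.35,"tz":0,"spin":1,"claw":0},{"tx":-0.65,"ty":0.35,"tz":0,"spin":1,"claw":0},{"tx":-0.65,"ty":0.35,"tz":0,"spin":1,"claw":0},{"tx":-0.65,"ty":0.35,"tz":0,"spin":1,"claw":0},{"tx":-0.65,"ty":0.35,"tz":0,"spin":1,"claw":0}]'
```

```text
time_s: 2.6
tool_pos: [0.5208, 0.1806, 0.389]
tool_rot: [-180.0, 0.0, 75.6]
force: [0.3, 0.0, 0.1]
grip_width: 0.0872
grasp_force: 0.0
time_s: 3.85
tool_pos: [0.4948, -0.1808, 0.3896]
tool_rot: [-180.0, -0.0, 35.5]
force: [0.0, -0.0, 0.4]
grip_width: 0.0867
grasp_force: 0.0
```

```bash
python3 -m pendant '[{"tx":-0.23,"ty":0.17,"tz":0.7,"spin":0.94,"claw":0},{"tx":-0.23,"ty":0.17,"tz":0.7,"spin":0.94,"claw":0},{"tx":-0.23,"ty":0.17,"tz":0.7,"spin":0.94,"claw":0},{"tx":-0.23,"ty":0.17,"tz":0.7,"spin":0.94,"claw":0},{"tx":-0.23,"ty":0.17,"tz":0.7,"spin":0.94,"claw":0},{"tx":-0.23,"ty":0.17,"tz":0.5,"spin":0.94,"claw":0}]' && python3 - <<'E'
from h import *
o=env.get_obs();i=cams.camera_info("wrist");im=cams.read_camera("wrist")
print(o['tool_pos'],i); np.savez('w1',**i); cv2.imwrite("pics/w1.png",im[:,:,::-1])
for b in blobs(orange(im),200): print(b)
E
```

```text
time_s: 4.6
tool_pos: [0.4554, -0.2554, 0.1881]
tool_rot: [-180.0, 0.1, 13.0]
force: [-1.0, 0.3, 0.0]
grip_width: 0.087
grasp_force: 0.0
[ 0.45544488 -0.25542573  0.18809046] {'fx': 301.9560386790363, 'fy': 301.9560386790363, 'cx': 258.8304901318086, 'cy': 188.84199990490174, 'rvec': array([-2.30261537,  1.83095087,  0.22686294]), 'tvec': array([-0.35129028,  0.35635397,  0.43356509])}
((258.3213824289405, 211.37629198966405), 516.0, [[248.0, 197.0], [268.0, 197.0], [268.0, 225.0], [248.0, 225.0]])
((277.54728284124946, 200.6341463414634), 389.5, [[271.0, 184.0], [284.0, 184.0], [284.0, 217.0], [271.0, 217.0]])
((238.56286549707602, 201.34941520467837), 342.0, [[232.1999969482422, 184.10000610351562], [244.0, 183.60000610351562], [245.39999389648438, 217.8000030517578], [233.60000610351562, 218.3000030517578]])
((275.8136142625608, 153.2420313344138), 308.5, [[267.0, 141.0], [283.0, 141.0], [283.0, 168.0], [267.0, 168.0]])
```

View pics/w1.png

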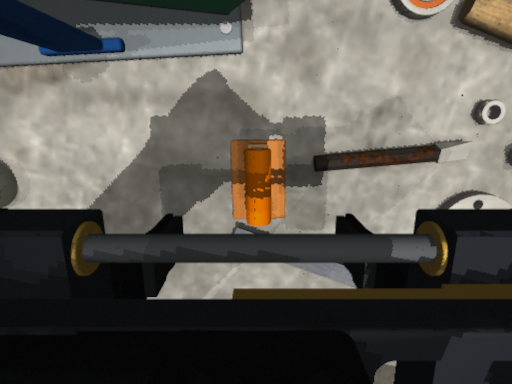

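```bash
python3 - <<'E'
from h import *
i=dict(np.load('w1.npz'))
a=onz("",(257.8,148),.040,i);b=onz("",(258.5,226),.040,i)
print(a,b,(a+b)/2,np.linalg.norm(a-b),np.degrees(np.arctan2(*(a-b)[1::-1])))
# fine edges: orange brightness columns per row
im=cv2.imread('pics/w1.png')
h=cv2.cvtColor(im,cv2.COLOR_BGR2HSV)
for r in (160,175,205,215): print(r,[tuple(int(v) for v in h[r,c]) for c in range(230,290,3)])
# rest base corners at z=.006
for c in((231.5,140.5),(285.5,140.5),(232,217),(285,217)): print(onz("",c,.006,i).round(4))
t=np.array([.4554,-.2554]);y=np.radians(13.0)
for p in((a+b)/2,):
    d=p[:2]-t;print('tx',d@[np.cos(y),np.sin(y)]/.05,'ty',d@[np.sin(y),-np.cos(y)]/.05)
E
```

```text
[ 0.48641402 -0.24716645  0.04      ] [ 0.4081677  -0.26592248  0.04      ] [ 0.44729086 -0.25654446  0.04      ] 0.08046288360437058 13.479740916740889
160 [(16, 50, 87), (14, 174, 136), (14, 175, 137), (14, 177, 115), (14, 181, 107), (14, 234, 85), (14, 253, 120), (15, 255, 135), (15, 255, 145), (15, 255, 150), (15, 255, 154), (15, 255, 147), (15, 255, 137), (15, 253, 113), (14, 175, 218), (14, 175, 214), (14, 174, 208), (14, 176, 190), (14, 177, 98), (23, 24, 86)]
175 [(21, 26, 69), (14, 178, 102), (14, 175, 102), (13, 175, 83), (13, 176, 81), (13, 220, 80), (14, 250, 95), (14, 253, 103), (14, 250, 109), (14, 250, 110), (15, 255, 111), (15, 250, 107), (15, 255, 157), (15, 255, 161), (13, 175, 159), (14, 173, 84), (14, 175, 131), (13, 176, 100), (14, 172, 71), (20, 25, 61)]
205 [(22, 23, 164), (14, 168, 159), (14, 175, 192), (14, 176, 197), (14, 176, 191), (14, 179, 135), (15, 255, 161), (15, 255, 200), (15, 255, 220), (16, 255, 222), (16, 255, 222), (15, 255, 220), (15, 255, 200), (15, 255, 155), (14, 174, 202), (14, 177, 205), (14, 175, 211), (14, 177, 205), (14, 177, 180), (25, 25, 135)]
215 [(21, 27, 149), (13, 130, 151), (14, 177, 192), (14, 176, 196), (14, 176, 190), (14, 175, 192), (15, 255, 178), (15, 255, 221), (17, 255, 222), (18, 255, 222), (17, 255, 222), (16, 255, 222), (15, 255, 212), (15, 255, 158), (14, 175, 191), (14, 175, 197), (14, 174, 218), (14, 175, 186), (14, 175, 160), (21, 26, 137)]
[ 0.4842 -0.2185  0.006 ]
[ 0.4972 -0.2751  0.006 ]
[ 0.3992 -0.2368  0.006 ]
[ 0.4129 -0.2959  0.006 ]
tx -0.16317502132350478 ty -0.014180539933841501
```

```bash
python3 -m pendant '[{"tx":-0.16,"ty":0,"tz":0.9,"spin":-0.12,"claw":0},{"tx":0,"ty":0,"tz":0.9,"spin":0,"claw":0},{"tx":0,"ty":0,"tz":0.7,"spin":0,"claw":0},{"tx":0,"ty":0,"tz":0.28,"spin":0,"claw":0},{"tx":0,"ty":0,"tz":0,"spin":0,"claw":0.5},{"tx":0,"ty":0,"tz":0,"spin":0,"claw":1},{"tx":0,"ty":0,"tz":0,"spin":0,"claw":1},{"tx":0,"ty":0,"tz":0,"spin":0,"claw":1},{"tx":0,"ty":0,"tz":0,"spin":0,"claw":1}]' 25
```

```text
time_s: 5.78
tool_pos: [0.4494, -0.2563, 0.0509]
tool_rot: [180.0, -0.0, 13.7]
force: [0.6, -1.1, -0.4]
grip_width: 0.0451
grasp_force: 0.0
```

```bash
python3 -m pendant '[{"tx":0,"ty":0,"tz":0.02,"spin":0,"claw":1},{"tx":0,"ty":0,"tz":0,"spin":0,"claw":1},{"tx":0,"ty":0,"tz":0,"spin":0,"claw":1},{"tx":0,"ty":0,"tz":0,"spin":0,"claw":1},{"tx":0,"ty":0,"tz":0,"spin":0,"claw":1},{"tx":0,"ty":0,"tz":0,"spin":0,"claw":1}]' 25
```

```text
time_s: 6.52
tool_pos: [0.449, -0.2561, 0.0495]
tool_rot: [-180.0, 0.0, 13.7]
force: [-0.6, 0.5, -0.6]
grip_width: 0.0251
grasp_force: 25.0
```

```bash
python3 -m pendant '[{"tx":0,"ty":0,"tz":-0.7,"spin":0,"claw":1},{"tx":0,"ty":0,"tz":-1,"spin":0,"claw":1},{"tx":0,"ty":0,"tz":-1,"spin":-0.9,"claw":1},{"tx":0.6,"ty":-0.45,"tz":-1,"spin":0,"claw":1},{"tx":0.8,"ty":-0.45,"tz":-0.5,"spin":0,"claw":1},{"tx":0.8,"ty":-0.45,"tz":-0.3,"spin":0,"claw":1},{"tx":0.8,"ty":-0.45,"tz":0,"spin":0,"claw":1},{"tx":0.8,"ty":-0.45,"tz":0,"spin":0,"claw":1},{"tx":0.3,"ty":0,"tz":0,"spin":0,"claw":1},{"tx":0,"ty":0,"tz":0,"spin":0,"claw":1}]' && python3 - <<'E'
from h import *
o=env.get_obs();i=cams.camera_info("wrist");im=cams.read_camera("wrist")
print(o['tool_pos'],o['tool_rot'],o['grip_width']); np.savez('w2',**i); cv2.imwrite("pics/w2.png",im[:,:,::-1])
R=cv2.Rodrigues(i['rvec'])[0];print('cam',-R.T@i['tvec'],'fwd',R[2])
cv2.imwrite("pics/top2.png",cams.read_camera("top")[:,:,::-1])
E
```

```text
time_s: 7.78
tool_pos: [0.6117, -0.0881, 0.2739]
tool_rot: [179.9, 0.1, 17.3]
force: [0.3, -0.7, -0.5]
grip_width: 0.0249
grasp_force: 25.0
[ 0.61169387 -0.08814635  0.27385474] [1.79933493e+02 9.09470829e-02 1.73189315e+01] 0.02491081415534016
cam [ 0.67348091 -0.06870574  0.41946003] fwd [-0.23194056 -0.07343685 -0.96995392]
```

View pics/w2.png

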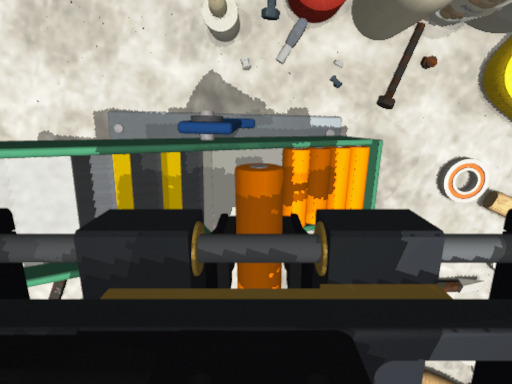

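```bash
cat > m2.py <<'E'
from h import *
i=dict(np.load('w2.npz'));im=cv2.imread('pics/w2.png');h=cv2.cvtColor(im,cv2.COLOR_BGR2HSV)
g=cv2.inRange(h,(60,100,40),(85,255,255))
def board(p,hinge,yaw,th=-.5):  # returns axes: th=+.5 handle up
    u=np.array([np.cos(yaw),np.sin(yaw)]); X=np.array([u[1],-u[0],0]); Y=np.r_[u*np.cos(.5),np.sin(.5)]; Z=np.cross(X,Y)
    return np.array([X,Y,Z])
def hitboard(uv,zp,B,H):
    o,d=ray("",uv,i); s=(zp-B[2]@(o-H))/(B[2]@d); return B@(o+s*d-H)
yaw=np.radians(107.5);H=np.array([.6013,-.0396,.15]);B=board(0,H,yaw)
for c in(20,60,120,180,220,300,340,370):
    r=np.where(g[:230,c])[0]; print(c,r.min(),r.max(),r.size,'out',(hitboard((c,r.min()),.033,B,H)*1e3).round(1),'in',(hitboard((c,r.max()+1),.033,B,H)*1e3).round(1))
for r in(40,): pass
print('green below',[(c,(lambda q:(q.min(),q.max()) if q.size else 0)(240+np.where(g[240:,c])[0])) for c in(30,45,60,75)])
for r in(145,160,180,200): 
    q=np.where(g[r,340:])[0]+340; print('row',r,q.min() if q.size else 0,q.max() if q.size else 0)
    if q.size: print((hitboard((q.min(),r),.043,B,H)*1e3).round(1),(hitboard((q.max()+1,r),.043,B,H)*1e3).round(1))
Y=(h[:,:,1]>150)&(abs(h[:,:,0].astype(int)-27)<5)
q=np.where(Y[185,90:220])[0]+90;print('yellow',q)
for c in(q[0],q[-1]+1):print((hitboard((c,185),.012,B,H)*1e3).round(1))
S=(h[:,:,1]>235)&(abs(h[:,:,0].astype(int)-13)<7)
q=np.where(S[150:232,258])[0]+150;print('roller rows',q.min(),q.max(),[ (np.where(S[r,225:290])[0]+225)[[0,-1]] for r in(175,190,205,270,285)])
E
python3 m2.py
```

```text
20 142 156 15 out [ 43.7 123.5  33. ] in [ 34.9 124.9  33. ]
60 141 155 15 out [ 43.4 103.5  33. ] in [ 34.1 104.7  33. ]
120 140 152 13 out [42.6 69.1 33. ] in [33.8 70.  33. ]
180 139 150 12 out [41.5 28.3 33. ] in [32.7 28.9 33. ]
220 139 149 11 out [40.2 -3.4 33. ] in [31.5 -3.1 33. ]
300 137 146 10 out [ 38.8 -81.5  33. ] in [ 29.6 -81.8  33. ]
340 137 144 8 out [  36.9 -130.3   33. ] in [  29. -131.   33.]
370 140 209 66 out [  32.1 -173.1   33. ] in [ -47.5 -182.9   33. ]
green below [(30, (np.int64(267), np.int64(285))), (45, (np.int64(265), np.int64(282))), (60, (np.int64(263), np.int64(279))), (75, (np.int64(263), np.int64(276)))]
row 145 367 381
[  28.5 -158.    43. ] [  27.3 -180.3   43. ]
row 160 369 379
[  12.8 -162.8   43. ] [  11.6 -179.4   43. ]
row 180 367 377
[  -8.3 -162.4   43. ] [ -10.1 -179.3   43. ]
row 200 365 374
[ -30.1 -162.    43. ] [ -32.3 -177.5   43. ]
yellow [115 116 117 118 119 120 121 122 123 124 125 126 127 128 129 130 131 162
 163 164 165 166 167 168 169 170 171 172 173 174 175 176 177 178 179 180
 181]
[ 7.4 74.5 12. ]
[ 1.5 23.8 12. ]
roller rows 169 231 [array([236, 289]), array([236, 289]), array([237, 289]), array([238, 280]), array([238, 280])]
```

```bash
cat >> m2.py <<'E'
print('-----')
from scipy.optimize import least_squares
inn=[];near=[]
for c in range(10,345,15):
    r=np.where(g[:200,c])[0]
    if r.size and not 225<c<295: inn.append((c,r.max()+1))
for c in range(34,76,6):
    r=240+np.where(g[240:,c])[0]; near.append((c,r.max()+1))
top=cv2.imread('pics/top0.png'); it=cams.camera_info('top')
def res(p,full=False):
    H=np.array([p[0],p[1],.15]);B=board(0,H,p[2])
    a=[hitboard(q,.033,B,H)[0]-.0395 for q in inn]; b=[hitboard(q,.033,B,H)[0]+.0455 for q in near]
    l=[(hitboard((115,185),.012,B,H)[1]-.076),(hitboard((182,185),.012,B,H)[1]-.0275)]
    pb=H+B.T@np.array([0,.258,0]); R=cv2.Rodrigues(it['rvec'])[0]; q=R@pb+it['tvec']; px=np.array([q[0]/q[2]*it['fx']+it['cx'],q[1]/q[2]*it['fy']+it['cy']])
    e=(px-[145.7,209.3])*.0023
    if full: print('inn',np.array(a)*1e3,'near',np.array(b)*1e3,'land',np.array(l)*1e3,'ball px',px)
    return np.r_[np.array(a)/3,np.array(b)/2,l,e*2]
s=least_squares(res,[.601,-.04,np.radians(106.5)],x_scale=[.01,.01,.01])
np.set_printoptions(precision=1,suppress=True);res(s.x,True)
print(s.x[:2]*1e3,np.degrees(s.x[2]))
p=s.x;H=np.r_[p[:2],.15];B=board(0,H,p[2]);np.savez('board',H=H,B=B,yaw=p[2])
# held roller far-end: top of end at height centre+~.008
t=np.array([.6117,-.0881,.2739]);Rt=np.radians(17.3);tx=np.array([np.cos(Rt),np.sin(Rt),0])
for uv,z in(((258.5,164),t[2]-.0115+.010),((258.5,168.5),t[2]-.0115+.012)):
    print('end tool-x mm',(onz("",uv,z,i)-t)@tx*1e3)
E
python3 m2.py | sed '1,/-----/d'
python3 - <<'E'
import cv2,numpy as np
a=cv2.imread('pics/w2.png')[150:240,215:310];b=cv2.imread('pics/top2.png')[150:270,190:330]
cv2.imwrite('pics/c2.png',np.hstack([cv2.resize(a,(380,360),interpolation=0),cv2.resize(b,(420,360),interpolation=2)]))
E
```

```text
inn [-0.7 -0.5 -0.2 -0.5 -0.8 -0.5 -0.2 -0.6 -0.9 -0.6 -0.3  0.1 -0.3  0.1
 -0.3  0.   0.5  0.   0.5] near [ 0.5  0.4  0.2  0.1 -0.  -0.2  0.4] land [2.6 0.7] ball px [145.4 209.4]
[596.  -45.6] 105.7812190607398
end tool-x mm 40.46708791991338
end tool-x mm 38.58343824586467
```

View pics/c2.png

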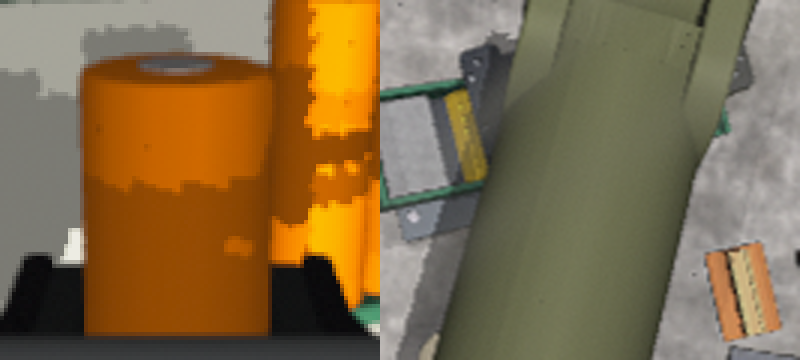

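```bash
python3 - <<'E'
from h import *
i=dict(np.load('w2.npz'));b=np.load('board.npz');H,B=b['H'],b['B']
t=np.array([.6117,-.0881,.2739]);a=np.radians(17.32);X=np.array([np.cos(a),np.sin(a),0]);Y=np.array([np.sin(a),-np.cos(a),0])
for r,dz in((163.3,-.013),(166.5,0),(171,.013)):
    p=onz("",(259,r),t[2]-.0115+dz,i)-t; print('end',p@X*1e3,p@Y*1e3)
for y in(-.045,-.05,-.055):
    w=H+B.T@np.array([0,y,.025]); print(y,w, 'd tool mm',(w-t)@X*1e3,(w-t)@Y*1e3,'tcp z rest',w[2]+.0115)
print('board x yaw',np.degrees(np.arctan2(B[0][1],B[0][0])))
E
```

```text
end 37.07101135494703 0.14781821170363593
end 37.48630444641512 0.12872784956175237
end 37.53555442482811 0.10997097345057898
-0.045 [ 0.60995079 -0.09514425  0.15036541] d tool mm -3.7670219670987 6.204084610204461 tcp z rest 0.1618654148100702
-0.05 [ 0.61114415 -0.09936677  0.14796829] d tool mm -3.884853070678023 10.590415041713369 tcp z rest 0.15946828711704916
-0.055 [ 0.61233751 -0.10358929  0.14557116] d tool mm -4.0026841742574515 14.976745473222243 tcp z rest 0.15707115942402816
board x yaw 15.781219060739797
```

```bash
python3 -m pendant '[{"tx":-0.066,"ty":0.176,"tz":0,"spin":0.385,"claw":1},{"tx":0,"ty":0,"tz":0.7,"spin":0,"claw":1},{"tx":0,"ty":0,"tz":0.6,"spin":0,"claw":1},{"tx":0,"ty":0,"tz":0.3,"spin":0,"claw":1},{"tx":0,"ty":0,"tz":0.2,"spin":0,"claw":1},{"tx":0,"ty":0,"tz":0.1,"spin":0,"claw":1},{"tx":0,"ty":0,"tz":0.1,"spin":0,"claw":1},{"tx":0,"ty":0,"tz":0,"spin":0,"claw":1},{"tx":0,"ty":0,"tz":0,"spin":0,"claw":1}]' && python3 - <<'E'
from h import *
im=cams.read_camera("wrist"); cv2.imwrite("pics/w3.png",im[:,:,::-1])
E
```

```text
time_s: 9.0
tool_pos: [0.6112, -0.0973, 0.175]
tool_rot: [180.0, -0.0, 15.8]
force: [-0.5, 0.6, -0.5]
grip_width: 0.0253
grasp_force: 25.0
```

View pics/w3.png

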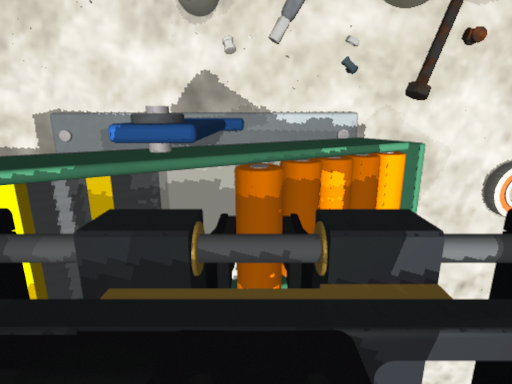

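```bash
python3 -m pendant '[{"tx":0,"ty":0,"tz":0.1,"spin":0,"claw":1},{"tx":0,"ty":0,"tz":0,"spin":0,"claw":1},{"tx":0,"ty":0,"tz":0,"spin":0,"claw":0.6},{"tx":0,"ty":0,"tz":0,"spin":0,"claw":0.58},{"tx":0,"ty":0,"tz":0,"spin":0,"claw":0.58},{"tx":0,"ty":0,"tz":-0.1,"spin":0,"claw":0.58},{"tx":0,"ty":0,"tz":-0.4,"spin":0,"claw":0.58},{"tx":0,"ty":0,"tz":-1,"spin":0,"claw":0.58},{"tx":0,"ty":0,"tz":-1,"spin":0,"claw":0.58},{"tx":0,"ty":0,"tz":-1,"spin":0,"claw":0.58}]' && python3 - <<'E'
from h import *
i=cams.camera_info("wrist");np.savez('w4',**i)
im=cams.read_camera("wrist"); cv2.imwrite("pics/w4.png",im[:,:,::-1])
E
```

```text
time_s: 10.3
tool_pos: [0.6108, -0.0976, 0.3481]
tool_rot: [180.0, -0.1, 15.7]
force: [0.9, -0.7, -0.3]
grip_width: 0.0364
grasp_force: 0.0
```

View pics/w4.png

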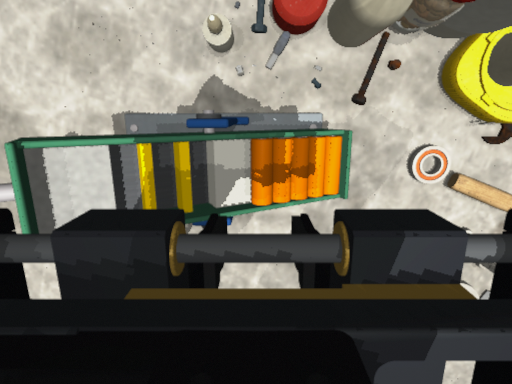

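```bash
python3 -m pendant '[{"tx":0.086,"ty":-0.23,"tz":0,"spin":-1,"claw":0.2},{"tx":0.086,"ty":-0.23,"tz":0,"spin":-1,"claw":0.2},{"tx":0.086,"ty":-0.23,"tz":0,"spin":-1,"claw":0.2},{"tx":0.086,"ty":-0.23,"tz":0,"spin":-1,"claw":0.2},{"tx":0.086,"ty":-0.23,"tz":0,"spin":-1,"claw":0.2},{"tx":0.086,"ty":-0.23,"tz":0,"spin":-1,"claw":0.2},{"tx":0.086,"ty":-0.23,"tz":0,"spin":-1,"claw":0.2},{"tx":0.086,"ty":-0.23,"tz":0,"spin":-1,"claw":0.2},{"tx":0.086,"ty":-0.23,"tz":0,"spin":-1,"claw":0.2},{"tx":0.086,"ty":-0.23,"tz":0,"spin":-1,"claw":0.2}]' && python3 -m pendant '[{"tx":0.21,"ty":-0.12,"tz":0,"spin":-1,"claw":0.2},{"tx":0.21,"ty":-0.12,"tz":0,"spin":-1,"claw":0.2},{"tx":0.21,"ty":-0.12,"tz":0,"spin":-1,"claw":0.2},{"tx":0.21,"ty":-0.12,"tz":0,"spin":-1,"claw":0.2},{"tx":0.21,"ty":-0.12,"tz":0,"spin":-1,"claw":0.2},{"tx":0.21,"ty":-0.12,"tz":0,"spin":-1,"claw":0.2},{"tx":0.21,"ty":-0.12,"tz":0,"spin":-1,"claw":0.2},{"tx":0.21,"ty":-0.12,"tz":0,"spin":-1,"claw":0.2},{"tx":0.21,"ty":-0.12,"tz":0,"spin":-1,"claw":0.2},{"tx":0.21,"ty":-0.12,"tz":0,"spin":-1,"claw":0.2}]'
```

```text
time_s: 11.6
tool_pos: [0.5833, 0.0199, 0.346]
tool_rot: [179.9, -0.1, 55.9]
force: [1.2, -0.3, -0.3]
grip_width: 0.0696
grasp_force: 0.0
time_s: 12.85
tool_pos: [0.5557, 0.1351, 0.346]
tool_rot: [179.9, -0.0, 95.9]
force: [0.3, -0.2, -1.2]
grip_width: 0.0697
grasp_force: 0.0
```

```bash
python3 -m pendant '[{"tx":0.055,"ty":-0.1,"tz":0,"spin":-1,"claw":0.2},{"tx":0.055,"ty":-0.1,"tz":0,"spin":-1,"claw":0.2},{"tx":0,"ty":0,"tz":0,"spin":-0.48,"claw":0.2},{"tx":0,"ty":0,"tz":0,"spin":0,"claw":0.2}]' && python3 - <<'E'
from h import *
o=env.get_obs();print(o['tool_pos'],o['tool_rot']);i=cams.camera_info("wrist")
im=cams.read_camera("wrist"); cv2.imwrite("pics/w5.png",im[:,:,::-1])
b=np.load('board.npz');H,B=b['H'],b['B']
R=cv2.Rodrigues(i['rvec'])[0]
for y in(.18,.2,.217,.258):
    q=R@(H+B.T@np.array([0,y,0]))+i['tvec'];print(y,q[0]/q[2]*i['fx']+i['cx'],q[1]/q[2]*i['fy']+i['cy'])
E
```

```text
time_s: 13.35
tool_pos: [0.5453, 0.1389, 0.3453]
tool_rot: [179.9, -0.0, 105.6]
force: [0.3, -0.1, 0.1]
grip_width: 0.0693
grasp_force: 0.0
[0.54527006 0.13890356 0.34533152] [ 1.79929654e+02 -2.86001791e-03  1.05619693e+02]
0.18 258.33858683730585 227.3224452135296
0.2 258.28455365445876 212.09075427380753
0.217 258.23394794338185 197.82525092398703
0.258 258.08993542924475 157.22882496497326
```

View pics/w5.png

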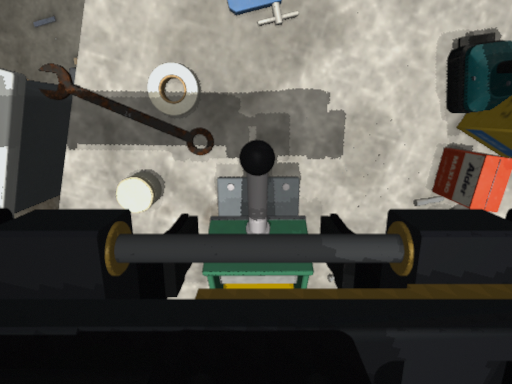

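```bash
python3 -m pendant '[{"tx":0,"ty":0,"tz":0.8,"spin":0,"claw":0.2},{"tx":0,"ty":0,"tz":0.6,"spin":0,"claw":0.2},{"tx":0,"ty":0,"tz":0.18,"spin":0,"claw":0.2},{"tx":0,"ty":0,"tz":0,"spin":0,"claw":1},{"tx":0,"ty":0,"tz":0,"spin":0,"claw":1},{"tx":0,"ty":0,"tz":0,"spin":0,"claw":1},{"tx":0,"ty":0,"tz":0,"spin":0,"claw":1},{"tx":0,"ty":0,"tz":0,"spin":0,"claw":1},{"tx":0,"ty":0,"tz":0,"spin":0,"claw":1},{"tx":0,"ty":0,"tz":0,"spin":0,"claw":1}]' 30
```

```text
time_s: 14.65
tool_pos: [0.5441, 0.139, 0.2656]
tool_rot: [-179.9, -0.0, 105.7]
force: [-3.7, -1.8, 2.4]
grip_width: 0.0152
grasp_force: 30.0
```

```bash
python3 -m pendant '[{"tx":0.046,"ty":0,"tz":0.098,"spin":0,"claw":1},{"tx":0.046,"ty":0,"tz":0.098,"spin":0,"claw":1},{"tx":0.046,"ty":0,"tz":0.098,"spin":0,"claw":1},{"tx":0.046,"ty":0,"tz":0.098,"spin":0,"claw":1},{"tx":0.046,"ty":0,"tz":0.098,"spin":0,"claw":1},{"tx":0.033,"ty":0,"tz":0.103,"spin":0,"claw":1},{"tx":0.033,"ty":0,"tz":0.103,"spin":0,"claw":1},{"tx":0.033,"ty":0,"tz":0.103,"spin":0,"claw":1},{"tx":0.033,"ty":0,"tz":0.103,"spin":0,"claw":1},{"tx":0.033,"ty":0,"tz":0.103,"spin":0,"claw":1}]'
```

```text
time_s: 15.9
tool_pos: [0.5387, 0.1581, 0.216]
tool_rot: [-179.9, -0.0, 105.7]
force: [-5.2, -0.6, 7.1]
grip_width: 0.0151
grasp_force: 30.0
```

Tracking well (7 N). Continue to level.

```bash
python3 -m pendant '[{"tx":0.02,"ty":0,"tz":0.106,"spin":0,"claw":1},{"tx":0.02,"ty":0,"tz":0.106,"spin":0,"claw":1},{"tx":0.02,"ty":0,"tz":0.106,"spin":0,"claw":1},{"tx":0.02,"ty":0,"tz":0.106,"spin":0,"claw":1},{"tx":0.02,"ty":0,"tz":0.106,"spin":0,"claw":1},{"tx":0.007,"ty":0,"tz":0.108,"spin":0,"claw":1},{"tx":0.007,"ty":0,"tz":0.108,"spin":0,"claw":1},{"tx":0.007,"ty":0,"tz":0.108,"spin":0,"claw":1},{"tx":0.007,"ty":0,"tz":0.108,"spin":0,"claw":1},{"tx":0.007,"ty":0,"tz":0.108,"spin":0,"claw":1}]' && python3 -m pendant '[{"tx":-0.004,"ty":0,"tz":0.054,"spin":0,"claw":1},{"tx":-0.004,"ty":0,"tz":0.054,"spin":0,"claw":1},{"tx":-0.004,"ty":0,"tz":0.054,"spin":0,"claw":1},{"tx":-0.004,"ty":0,"tz":0.054,"spin":0,"claw":1},{"tx":-0.004,"ty":0,"tz":0.054,"spin":0,"claw":1},{"tx":-0.004,"ty":0,"tz":0.054,"spin":0,"claw":1},{"tx":-0.004,"ty":0,"tz":0.054,"spin":0,"claw":1},{"tx":-0.004,"ty":0,"tz":0.054,"spin":0,"claw":1},{"tx":-0.004,"ty":0,"tz":0.054,"spin":0,"claw":1},{"tx":-0.004,"ty":0,"tz":0.054,"spin":0,"claw":1}]'
```

```text
time_s: 17.15
tool_pos: [0.5367, 0.1652, 0.1622]
tool_rot: [-179.9, -0.1, 105.7]
force: [-5.6, -0.9, 6.5]
grip_width: 0.0149
grasp_force: 30.0
time_s: 18.4
tool_pos: [0.5371, 0.1638, 0.1351]
tool_rot: [-179.9, -0.1, 105.7]
force: [-5.5, 1.2, 5.7]
grip_width: 0.0149
grasp_force: 30.0
```

```bash
python3 -m pendant '[{"tx":-0.01,"ty":0,"tz":0.053,"spin":0,"claw":1},{"tx":-0.01,"ty":0,"tz":0.053,"spin":0,"claw":1},{"tx":-0.01,"ty":0,"tz":0.053,"spin":0,"claw":1},{"tx":-0.01,"ty":0,"tz":0.053,"spin":0,"claw":1},{"tx":-0.01,"ty":0,"tz":0.053,"spin":0,"claw":1},{"tx":-0.01,"ty":0,"tz":0.053,"spin":0,"claw":1},{"tx":-0.01,"ty":0,"tz":0.053,"spin":0,"claw":1},{"tx":-0.01,"ty":0,"tz":0.053,"spin":0,"claw":1},{"tx":-0.01,"ty":0,"tz":0.053,"spin":0,"claw":1},{"tx":-0.01,"ty":0,"tz":0.053,"spin":0,"claw":1}]' && python3 - <<'E'
from h import *
print(env.get_obs()['tool_pos']); cv2.imwrite("pics/s6.png",cams.read_camera("scene")[100:340,170:400,::-1])
E
```

```text
time_s: 19.65
tool_pos: [0.5384, 0.159, 0.108]
tool_rot: [-179.9, -0.1, 105.7]
force: [-4.1, 2.0, 2.8]
grip_width: 0.0149
grasp_force: 30.0
[0.538448   0.15904421 0.10803707]
```

View pics/s6.png

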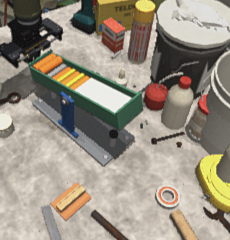

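```bash
cat > prof.py <<'E'
from h import *
import sys
th=float(sys.argv[1]); zz=float(sys.argv[2]) if len(sys.argv)>2 else .013; cam=sys.argv[3] if len(sys.argv)>3 else "scene"
b=np.load('board.npz');H,yaw=b['H'],float(b['yaw'])
u=np.array([np.cos(yaw),np.sin(yaw)]);X=np.array([u[1],-u[0],0]);Y=np.r_[u*np.cos(th),np.sin(th)];Z=np.cross(X,Y);B=np.array([X,Y,Z])
im=cams.read_camera(cam);i=cams.camera_info(cam);R=cv2.Rodrigues(i['rvec'])[0]
h=cv2.cvtColor(im,cv2.COLOR_RGB2HSV)
def cls(p):
    q=R@(H+B.T@p)+i['tvec'];c=int(round(q[0]/q[2]*i['fx']+i['cx']));r=int(round(q[1]/q[2]*i['fy']+i['cy']))
    if not(0<=r<384 and 0<=c<512): return '?'
    a,s,v=map(int,h[r,c])
    if s>130 and 6<=a<=20 and v>60: return 'O'
    if s>130 and 21<=a<=34: return 'Y'
    if s>90 and 50<=a<=95: return 'G'
    return 'W' if v>185 else 'g' if v>90 else 'k'
print('y from -175 to 175 step 3.5mm')
for x in(.032,.02,.008,-.005,-.018,-.03): print('%5.0f '%(x*1e3)+''.join(cls(np.array([x,y,zz])) for y in np.arange(-.175,.1751,.0035)))
print('      '+''.join('W' if y<0 else '1' if y<.0275 else '|' if y<.038 else '2' if y<.0655 else '|' if y<.076 else '3' if y<.1035 else 'r' for y in np.arange(-.175,.1751,.0035)))
E
python3 prof.py -.245; python3 prof.py -.245 .013 top
```

```text
y from -175 to 175 step 3.5mm
   32 GkGkGkGGgWWWWWWWWWWWWWWWWWWWWWWWWWWWWWWWWWWWWWWWWWWWOOOOOYYYYYOOOOOOYYYYYOOOOOggggWWWggOOOOOOOOOOOOOO
   20 kGkGkkGGgWWWWWWWWWWWWWWWWWWWWWWWWWWWWWWWWWWWWWWWWWWWOOOOOYYYYYOOOOOOYYYYYOOOOOggggWgggkOOOOOOOOOOOOOO
    8 GkGkGGGGgWWWWWWWWWWWWWWWWWWWWWWWWWWWWWWWWWWWWWWWWWWOOOOOOYYYYYOOOOOOYYYYYOOOOOggggWWgggOOOOOOOOOOOOOO
   -5 kGkGGGGGgWWWWWWWWWWWWWWWWWWWWWWWWWWWWWWWWWWWWWWWWWWOOOOOOOYYYYOOOOOOOYYYYYOOOOgggWWgggkOOOOOOOOOOOOOO
  -18 kGGGGkkGWWWWWWWWWWWWWWWWWWWWWWWWWWWWWWWWWWWWWWWWWWWWOOOOOYYYYYOOOOOOYYYYOOOOOOggggWWggOOOOOOOOOOOOOOO
  -30 GGGkgkGGgGGgGGGGGGGGGGGGGGGGGGGgGgGgGgGgGGGGGGGGGgGGGgGGGGGggggGGGgGGGggGgGgGGGGGGGGgGGGGgGGGGGGgGGgG
      WWWWWWWWWWWWWWWWWWWWWWWWWWWWWWWWWWWWWWWWWWWWWWWWWW11111111|||22222222|||33333333rrrrrrrrrrrrrrrrrrrrr
y from -175 to 175 step 3.5mm
   32 gGgggWWWWWWWWWWWWWWWWWWWWWWWWWWWWWWWWWWWWWWWWWWWWWWOOOOOOggYYYOOOOOOYYYYOOOOOOOkgggggOOOOOOOOOOOOOOOO
   20 gggggWWWWWWWWWWWWWWWWWWWWWWWWWWWWWWWWWWWWWWWWWWWWWWOOOOOOggYYYOOOOOOgYYYOOOOOOOggggggOOOOOOOOOOOOOOOk
    8 gggggWWWWWWWWWWWWWWWWWWWWWWWWWWWWWWWWWWWWWWWWWWWWWWOOOOOOOYYYOOOOOOOgYYYYOOOOOOkgggggOOOOOOOOOOOOOOOO
   -5 gggggWWWWWWWWWWWWWWWWWWWWWWWWWWWWWWWWWWWWWWWWWWWWWWOOOOOOOYYYOOOOOOOOYYYYOOOOOOggggggOOOOOOOOOOOOOOOk
  -18 gggggWWWWWWWWWWWWWWWWWWWWWWWWWWWWWWWWWWWWWWWWWWWWWgOOOOOOYYYYOOOOOOOOYYYYOOOOOOggggggOOOOOOOOOOOOOOOk
  -30 ggggggWWWWWWWWWWWWWWWWWWWWWWWWWWWWWWWWWWWWWWWWWWWWgOOOOOOOYYYYOOOOOOOYYYOOOOOOOggggggOOOOOOOOOOOOOOOk
      WWWWWWWWWWWWWWWWWWWWWWWWWWWWWWWWWWWWWWWWWWWWWWWWWW11111111|||22222222|||33333333rrrrrrrrrrrrrrrrrrrrr
```

```bash
python3 -m pendant '[{"tx":-0.017,"ty":0,"tz":0.051,"spin":0,"claw":1},{"tx":-0.017,"ty":0,"tz":0.051,"spin":0,"claw":1},{"tx":-0.017,"ty":0,"tz":0.051,"spin":0,"claw":1},{"tx":-0.017,"ty":0,"tz":0.051,"spin":0,"claw":1},{"tx":-0.017,"ty":0,"tz":0.051,"spin":0,"claw":1},{"tx":-0.017,"ty":0,"tz":0.051,"spin":0,"claw":1},{"tx":-0.017,"ty":0,"tz":0.051,"spin":0,"claw":1},{"tx":-0.017,"ty":0,"tz":0.051,"spin":0,"claw":1},{"tx":-0.017,"ty":0,"tz":0.051,"spin":0,"claw":1},{"tx":-0.017,"ty":0,"tz":0.051,"spin":0,"claw":1}]' && python3 -m pendant '[{"tx":-0.018,"ty":0,"tz":0.04,"spin":0,"claw":1},{"tx":-0.018,"ty":0,"tz":0.04,"spin":0,"claw":1},{"tx":-0.018,"ty":0,"tz":0.04,"spin":0,"claw":1},{"tx":-0.018,"ty":0,"tz":0.04,"spin":0,"claw":1},{"tx":-0.018,"ty":0,"tz":0.04,"spin":0,"claw":1},{"tx":-0.018,"ty":0,"tz":0.04,"spin":0,"claw":1},{"tx":-0.018,"ty":0,"tz":0.04,"spin":0,"claw":1},{"tx":-0.018,"ty":0,"tz":0.04,"spin":0,"claw":1},{"tx":-0.018,"ty":0,"tz":0.04,"spin":0,"claw":1},{"tx":0,"ty":0,"tz":0,"spin":0,"claw":1}]' && python3 prof.py -.46
```

```text
time_s: 21.05
tool_pos: [0.5407, 0.151, 0.0824]
tool_rot: [-179.9, -0.1, 105.7]
force: [-5.1, 3.3, 2.3]
grip_width: 0.015
grasp_force: 30.0
time_s: 22.3
tool_pos: [0.543, 0.1432, 0.0642]
tool_rot: [-179.9, -0.1, 105.7]
force: [-4.5, 3.0, -0.2]
grip_width: 0.0151
grasp_force: 30.0
y from -175 to 175 step 3.5mm
   32 GGGGGGGGGGGGgWWWWWWWWWWWWWWWWWWWWWWWWWWWWWWWWWWWWWWOOOOOOYYYYYOOOOOOOYYYYOOOOOgggggggggOOOOOOOOOOOOOO
   20 GGGGGGGGGGGGggWWWWWWWWWWWWWWWWWWWWWWWWWWWWWWWWWWWWWWOOOOOYYYYYOOOOOOOYYYYOOOOOgggggggggOOOOOOOOOOOOOO
    8 GGGGgGGGGGGGggWWWWWWWWWWWWWWWWWWWWWWWWWWWWWWWWWWWWWWOOOOOYYYYYOOOOOYYYYYYOOOOOgggggggggOOOOOOOOOOOOOO
   -5 GGGGGGGGGGGGgWWWWWWWWWWWWWWWWWWWWWWWWWWWWWWWWWWWWWWOOOOOOOYYYYYOOOOOYYYYOOOOOOgggggggggOOOOOOOOOOOOOO
  -18 GGGGGGGGGGGGgWWWWWWWWWWWWWWWWWWWWWWWWWWWWWWWWWWWWWWWOOOOOYYYYYOOOOOOYYYYOOOOOOggggggggggOOOOOOOOOgOOO
  -30 GGGGGGgkGkGkGGkGGGGGGkGGGGGGGGGGGGGGGGGGGkkGGGGGGGGGGGGGGGGGGGGGGGGGGkGGGGGGGGGGGGkkGGGGGGGGGGkkkGGGk
      WWWWWWWWWWWWWWWWWWWWWWWWWWWWWWWWWWWWWWWWWWWWWWWWWW11111111|||22222222|||33333333rrrrrrrrrrrrrrrrrrrrr
```

```bash
python3 -m pendant '[{"tx":0.018,"ty":0,"tz":-0.04,"spin":0,"claw":1},{"tx":0.018,"ty":0,"tz":-0.04,"spin":0,"claw":1},{"tx":0.018,"ty":0,"tz":-0.04,"spin":0,"claw":1},{"tx":0.018,"ty":0,"tz":-0.04,"spin":0,"claw":1},{"tx":0.018,"ty":0,"tz":-0.04,"spin":0,"claw":1},{"tx":0.018,"ty":0,"tz":-0.04,"spin":0,"claw":1},{"tx":0.018,"ty":0,"tz":-0.04,"spin":0,"claw":1},{"tx":0.018,"ty":0,"tz":-0.04,"spin":0,"claw":1},{"tx":0.018,"ty":0,"tz":-0.04,"spin":0,"claw":1}]' && python3 -m pendant '[{"tx":0.033,"ty":0,"tz":-0.103,"spin":0,"claw":1},{"tx":0.033,"ty":0,"tz":-0.103,"spin":0,"claw":1},{"tx":0.033,"ty":0,"tz":-0.103,"spin":0,"claw":1},{"tx":0.033,"ty":0,"tz":-0.103,"spin":0,"claw":1},{"tx":0.033,"ty":0,"tz":-0.103,"spin":0,"claw":1},{"tx":0.02,"ty":0,"tz":-0.106,"spin":0,"claw":1},{"tx":0.02,"ty":0,"tz":-0.106,"spin":0,"claw":1},{"tx":0.02,"ty":0,"tz":-0.106,"spin":0,"claw":1},{"tx":0.02,"ty":0,"tz":-0.106,"spin":0,"claw":1},{"tx":0.02,"ty":0,"tz":-0.106,"spin":0,"claw":1}]' && python3 -m pendant '[{"tx":0.004,"ty":0,"tz":-0.054,"spin":0,"claw":1},{"tx":0.004,"ty":0,"tz":-0.054,"spin":0,"claw":1},{"tx":0.004,"ty":0,"tz":-0.054,"spin":0,"claw":1},{"tx":0.004,"ty":0,"tz":-0.054,"spin":0,"claw":1},{"tx":0.004,"ty":0,"tz":-0.054,"spin":0,"claw":1},{"tx":0.004,"ty":0,"tz":-0.054,"spin":0,"claw":1},{"tx":0.004,"ty":0,"tz":-0.054,"spin":0,"claw":1},{"tx":0.004,"ty":0,"tz":-0.054,"spin":0,"claw":1},{"tx":0.004,"ty":0,"tz":-0.054,"spin":0,"claw":1},{"tx":0.004,"ty":0,"tz":-0.054,"spin":0,"claw":1}]'
```

```text
time_s: 23.48
tool_pos: [0.5408, 0.1505, 0.0819]
tool_rot: [-179.9, -0.1, 105.7]
force: [-3.1, 3.6, -8.2]
grip_width: 0.0153
grasp_force: 30.0
time_s: 24.72
tool_pos: [0.5377, 0.1616, 0.135]
tool_rot: [-179.9, 0.0, 105.6]
force: [-4.5, 0.0, -6.9]
grip_width: 0.0148
grasp_force: 30.0
time_s: 25.98
tool_pos: [0.5374, 0.1625, 0.162]
tool_rot: [-179.9, 0.1, 105.6]
force: [-5.0, -1.1, -6.4]
grip_width: 0.0152
grasp_force: 30.0
```

```bash
python3 -m pendant '[{"tx":-0.004,"ty":0,"tz":-0.054,"spin":0,"claw":1},{"tx":-0.004,"ty":0,"tz":-0.054,"spin":0,"claw":1},{"tx":-0.004,"ty":0,"tz":-0.054,"spin":0,"claw":1},{"tx":-0.004,"ty":0,"tz":-0.054,"spin":0,"claw":1},{"tx":-0.004,"ty":0,"tz":-0.054,"spin":0,"claw":1},{"tx":-0.004,"ty":0,"tz":-0.054,"spin":0,"claw":1},{"tx":-0.004,"ty":0,"tz":-0.054,"spin":0,"claw":1},{"tx":-0.004,"ty":0,"tz":-0.054,"spin":0,"claw":1},{"tx":-0.004,"ty":0,"tz":-0.054,"spin":0,"claw":1},{"tx":-0.004,"ty":0,"tz":-0.054,"spin":0,"claw":1}]' && python3 -m pendant '[{"tx":-0.01,"ty":0,"tz":-0.053,"spin":0,"claw":1},{"tx":-0.01,"ty":0,"tz":-0.053,"spin":0,"claw":1},{"tx":-0.01,"ty":0,"tz":-0.053,"spin":0,"claw":1},{"tx":-0.01,"ty":0,"tz":-0.053,"spin":0,"claw":1},{"tx":-0.01,"ty":0,"tz":-0.053,"spin":0,"claw":1},{"tx":-0.01,"ty":0,"tz":-0.053,"spin":0,"claw":1},{"tx":-0.01,"ty":0,"tz":-0.053,"spin":0,"claw":1},{"tx":-0.01,"ty":0,"tz":-0.053,"spin":0,"claw":1},{"tx":-0.01,"ty":0,"tz":-0.053,"spin":0,"claw":1},{"tx":-0.01,"ty":0,"tz":-0.053,"spin":0,"claw":1}]' && python3 prof.py .25
```

```text
time_s: 27.22
tool_pos: [0.5381, 0.1603, 0.189]
tool_rot: [-179.9, 0.1, 105.6]
force: [-4.7, -0.8, -5.1]
grip_width: 0.0151
grasp_force: 30.0
time_s: 28.48
tool_pos: [0.5396, 0.155, 0.2158]
tool_rot: [-179.9, 0.1, 105.5]
force: [-4.5, -2.4, -4.7]
grip_width: 0.0153
grasp_force: 30.0
y from -175 to 175 step 3.5mm
   32 kGGgOOOOOOOOOOOOOOWWWWWWWWWWWWWWWWWWWWWWWWWWWWWWWWWOOOOOOOYYYYOOOOOOOYYYYOOOOOOggWWWWWWWWWWWWWWWWgkkG
   20 kGGOOOOOOOOOOOOOOWWWWWWWWWWWWWWWWWWWWWWWWWWWWWWWWWWOOOOOOOYYYYOOOOOOOYYYOOOOOOOggWWWWWWWWWWWWWWWWgkkG
    8 kGGOOOOOOOOOOOOOOOWWWWWWWWWWWWWWWWWWWWWWWWWWWWWWWWWWOOOOOOYYYYOOOOOOYYYYYOOOOOOggWWWWWWWWWWWWWWWWgkkk
   -5 kGGgOOOOOOOOOOOOOWWWWWWWWWWWWWWWWWWWWWWWWWWWWWWWWWWWOOOOOOYYYYOOOOOOYYYYYOOOOOOggWWWWWWWWWWWWWWWWgkGG
  -18 kGGOOOOOOOOOOOOOOWWWWWWWWWWWWWWWWWWWWWWWWWWWWWWWWWWWOOOOOOYYYYOOOOOOOYYYYOOOOOOkggWWWWWWWWWWWWWWWgkkk
  -30 kGgOgggggOggggggggWWWWWWWWWWWWWWWgggggWWWWWWWWWWWWWOOOOgOggYYggOgggggWYYgggggOOkgggggggggggggggggggGG
      WWWWWWWWWWWWWWWWWWWWWWWWWWWWWWWWWWWWWWWWWWWWWWWWWW11111111|||22222222|||33333333rrrrrrrrrrrrrrrrrrrrr
```

```bash
python3 -m pendant '[{"tx":-0.017,"ty":0,"tz":-0.051,"spin":0,"claw":1},{"tx":-0.017,"ty":0,"tz":-0.051,"spin":0,"claw":1},{"tx":-0.017,"ty":0,"tz":-0.051,"spin":0,"claw":1},{"tx":-0.017,"ty":0,"tz":-0.051,"spin":0,"claw":1},{"tx":-0.017,"ty":0,"tz":-0.051,"spin":0,"claw":1},{"tx":-0.017,"ty":0,"tz":-0.051,"spin":0,"claw":1},{"tx":-0.017,"ty":0,"tz":-0.051,"spin":0,"claw":1},{"tx":-0.017,"ty":0,"tz":-0.051,"spin":0,"claw":1},{"tx":-0.017,"ty":0,"tz":-0.051,"spin":0,"claw":1},{"tx":-0.017,"ty":0,"tz":-0.051,"spin":0,"claw":1}]' && python3 -m pendant '[{"tx":-0.022,"ty":0,"tz":-0.049,"spin":0,"claw":1},{"tx":-0.022,"ty":0,"tz":-0.049,"spin":0,"claw":1},{"tx":-0.022,"ty":0,"tz":-0.049,"spin":0,"claw":1},{"tx":-0.022,"ty":0,"tz":-0.049,"spin":0,"claw":1},{"tx":-0.022,"ty":0,"tz":-0.049,"spin":0,"claw":1},{"tx":-0.022,"ty":0,"tz":-0.049,"spin":0,"claw":1},{"tx":-0.022,"ty":0,"tz":-0.049,"spin":0,"claw":1},{"tx":-0.022,"ty":0,"tz":-0.049,"spin":0,"claw":1},{"tx":-0.022,"ty":0,"tz":-0.049,"spin":0,"claw":1},{"tx":-0.022,"ty":0,"tz":-0.049,"spin":0,"claw":1}]'
```

```text
time_s: 29.78
tool_pos: [0.5419, 0.1466, 0.2413]
tool_rot: [-179.9, 0.2, 105.5]
force: [-5.5, -3.1, -5.6]
grip_width: 0.0153
grasp_force: 30.0
time_s: 31.02
tool_pos: [0.5449, 0.1362, 0.264]
tool_rot: [-179.9, 0.2, 105.5]
force: [0.3, -1.0, -21.1]
grip_width: 0.0153
grasp_force: 30.0
```

```bash
python3 -m pendant '[{"tx":0,"ty":0,"tz":-0.02,"spin":0,"claw":1},{"tx":0,"ty":0,"tz":0,"spin":0,"claw":1},{"tx":0,"ty":0,"tz":0,"spin":0,"claw":0.3},{"tx":0,"ty":0,"tz":0,"spin":0,"claw":0.2},{"tx":0,"ty":0,"tz":0,"spin":0,"claw":0.2},{"tx":0,"ty":0,"tz":0,"spin":0,"claw":0.2},{"tx":0,"ty":0,"tz":-0.3,"spin":0,"claw":0.2},{"tx":0,"ty":0,"tz":-1,"spin":0,"claw":0.2},{"tx":0,"ty":0,"tz":-1,"spin":0,"claw":0.2},{"tx":0,"ty":0,"tz":0,"spin":0,"claw":0.2}]' && python3 prof.py .5 && python3 prof.py .5 .013 top && python3 - <<'E'
from h import *
i=cams.camera_info("wrist");im=cams.read_camera("wrist")
h=cv2.cvtColor(im,cv2.COLOR_RGB2HSV);m=cv2.inRange(h,(0,0,0),(180,255,50));m2=np.zeros_like(m);m2[135:190,225:295]=m[135:190,225:295]
print([ (c,a) for c,a,_ in blobs(m2,100)])
b=np.load('board.npz');R=cv2.Rodrigues(i['rvec'])[0];q=R@(b['H']+b['B'].T@np.array([0,.258,0]))+i['tvec'];print('expect',q[0]/q[2]*i['fx']+i['cx'],q[1]/q[2]*i['fy']+i['cy'])
E
```

```text
time_s: 32.28
tool_pos: [0.547, 0.1392, 0.3875]
tool_rot: [179.4, -0.1, 105.7]
force: [-0.1, 0.0, -0.4]
grip_width: 0.069
grasp_force: 0.0
y from -175 to 175 step 3.5mm
   32 GGOOOOOOOOOOOOOOOWWWWWWWWWWWWWWWWWWWWWWWWWWWWWWWWWWgOOOOOOYYYYYOOOOOOYYYYOOOOOOOgWggWWWggWWWWWWgkkkkG
   20 GGOOOOOOOOOOOOOOOWWWWWWWWWWWWWWWWWWWWWWWWWWWWWWWWWWOOOOOOOYYYYOOOOOOOYYYYOOOOOOOgWggggggggggWWggkkkkG
    8 GGOOOOOOOOOOOOOOOWWWWWWWWWWWWWWWWWWWWWWWWWWWWWWWWWWOOOOOOOYYYYOOOOOOOYYYYOOOOOOOgWWgWgWWWggggggkkkkkG
   -5 GGOOOOOOOOOOOOOOOWWWWWWWWWWWWWWWWWWWWWWWWWWWWWWWWWWgOOOOOOYYYYOOOOOOOYYYYOOOOOOkgWggWWWggWWggWgkkkkkG
  -18 GkOOOOOOOOOOOOOOOWWWWWWWWWWWWWWWWWWWWWWWWWWWWWWWWWWOOOOOOOYYYYOOOOOOOYYYYOOOOOOOgWWWWWWWWggWWWWgkkkkG
  -30 GgOgggggOggggOOOWWWWWWWWWWWWgWWWWgWWWWWWWWWWWWWWWWWgOOgOOOggYYgOOOOOOYYYYOOOOOOgggggggggggggggggggGkG
      WWWWWWWWWWWWWWWWWWWWWWWWWWWWWWWWWWWWWWWWWWWWWWWWWW11111111|||22222222|||33333333rrrrrrrrrrrrrrrrrrrrr
y from -175 to 175 step 3.5mm
   32 OOOOOOOOOOOOOOOgWWWWWWWWWWWWWWWWWWWWWWWWWWWWWWWWWWWggOOOOOOYYYgOOOOOOOYYYYOOOOOOWgggggggggggggggGGGGG
   20 OOOOOOOOOOOOOOOgWWWWWWWWWWWWWWWWWWWWWWWWWWWWWWWWWWWggOOOOOOYYgggOOOOOOYYYYOOOOOOWgggggggggggggggGGGGG
    8 OOOOOOOOOOOOOOgggWWWWWWWWWWWWWWWWWWWWWWWWWWWWWWWWWWgOOOOOOOYYYgOOOOOOOYYYYOOOOOOgggggggggggggggGGGGGg
   -5 OOOOOOOOOOOOOOOgWWWWWWWWWWWWWWWWWWWWWWWWWWWWWWWWWWWgOOOOOOYYYYYOOOOOOYYYYggOOOOOgggggggggggggggGGGGGg
  -18 OOOOOOOOOOOOOOWggWWWWWWWWWWWWWWWWWWWWWWWWWWWWWWWWWWggOOOOOOYYYYOOOOOOYYYYOOOOOOOWgggggggggggggggGkGGG
  -30 OOOOOOOOOOOOOOggWWWWWWWWWWWWWWWWWWWWWWWWWWWWWWWWWWWggOOOOOOYYYYOOOOOOOYYYYOOOOOOWgggggggggggggggGkkGG
      WWWWWWWWWWWWWWWWWWWWWWWWWWWWWWWWWWWWWWWWWWWWWWWWWW11111111|||22222222|||33333333rrrrrrrrrrrrrrrrrrrrr
[((257.03639010189227, 151.35613779718582), 687.0)]
expect 258.00767897568215 151.19566837216126
```

```bash
python3 -c "
from cell import env
print(env.sign_off())"
```

```text
the job is handed in; nothing more can be done
None
```

The job is done and handed in at about 32 s of the 72 s allowed: by the final camera check, a roller sits in each of the three pockets, the two spares are back in the channel, and the board is down on its channel-end stop with the gripper clear.

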